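# Hold a spring clip gaping over the carton flap, ready for the packing list

## Robot

A 6-joint arm with a two-finger parallel gripper is mounted at the origin on the work surface. World frame = base frame: x ahead of the robot, y to its left, z up, the work surface at z = 0. Lengths are in m, angles in rad, forces in N, time in s.
With the tool pointing down it reaches from about 0.3 to 0.75 m from the base axis. Payload 8.5 kg.
Tool frame: the origin (TCP) lies at the very end of the fingers, on their centre line; the grasp point (between the pads) lies 19 mm behind it; z points along the fingers, y is the line along which they close (so a half turn about z gives the same grasp; the last joint's range is limited). The gripper opens to 85 mm and grips with 20 to 120 N. Pads are 22 mm wide; open, the fingers measure 114 mm over their backs; the gripper's body (76 mm by 85 mm) begins 54 mm behind the grasp point. The pads swing forward as they close: fully open they stand 13 mm farther back than shut.
Start: joints at [-1.43, 0.381, 1.297, -0, 1.464, -0.215], TCP at [0.192, -0.516, 0.231] pointing down, gripper open.
Joint ranges: [-3.11, 3.11], [-0.89, 2.33], [0.22, 2.48], [-1.42, 4.56], [0.17, 2.85], [-2.88, 2.88]. Speed limits (rad/s): [2.39, 2.39, 3.14, 3.14, 3.14, 3.14].

## Interface

Orientations are given as a unit quaternion [x, y, z, w].
In Python, from bench import manip gives the robot as it stands.
- The arm moves only by the tool step_arm, never from a script. Its argument "commands" is one flat list of numbers, 5 for each row, row after row: the opening, from 0 (shut) to 1 (fully open), then the shift along the world's x, y, z in cm, then the turn about the world's z in degrees. In form: [jaw, x, y, z, yaw, jaw, x, y, z, yaw, ...]. A call has exactly 10 rows; each row is the pose to reach, as a shift and turn from the pose commanded when the call began; what a row does not reach only later rows make up. A row lasts 1/12 s, in which the tool goes at most 41.7 mm and 7.16 degrees, less where a joint would pass 70% of its speed; a pose out of reach is approached as far as the arm can. A call with a gripper value outside its range is refused whole. The fingers move at their own pace and stop on an object; "force" is the grip in N (left out, the last holds). Time passes only in rows, so rows that repeat a pose let the fingers close, or fill a call up. It gives the time, the measured TCP pose, the force, the opening and the grip force at its end, in the units of the state.
- manip.observe(): the state, without advancing time (a new reading comes with each control period).
- manip.capture(name): name is "scene" or "top" or "wrist"; returns (picture, depth): 384x512x3 uint8, red, green, blue; 384x512 float32, m along the optical axis (not along the pixel's ray), 0 where there is no reading.
- manip.camera_model(name): a dict with "fov_y" (degrees; the focal length in pixels is half the picture's height over the tangent of half this angle, whatever the lens; pixels are square), "cx", "cy" (the principal point, pixels), "rvec" (rotation vector, rad) and "tvec" (3), from world to camera coordinates, as OpenCV has them; the wrist camera has in their place "hand_eye" (4x4, takes a point from camera to tool coordinates, whose origin is the TCP and whose axes are the flange's). Camera axes: x right, y down, z forward; pixel columns grow to the right and rows downward; lengths in m; the calibration is good to about 2 mm. A picture is of the moment at which its call begins: read the wrist's pose just before it. camera_model takes no time and is no camera call.
- manip.job_done(): hands the job in; it is judged then, once.
The state is a dict: "clock": time; "joint_pos": joint angles; "joint_velocities": joint speeds; "joint_torque": joint torques, N m; "ee_pos": TCP position; "ee_rot": TCP orientation; "ft_force": force on the tool from outside, world axes, zero at the start; "moment": the same for the moment, N m; "grip_width": finger opening in m; "grasp_force": force on a finger pad.
Only numpy, scipy, OpenCV 4.12 (cv2) and the standard library are available. Lean on these libraries where they do the work, as an engineer would, in place of code of your own. Each camera call takes 0.05 s, during which the arm holds its last target. There are 200 camera calls.

## Task

Three spring clips are parked on the near rim of the red bin: take the middle-sized one by squeezing its handles, lift it off and bring it to the carton's raised flap. Finish while holding it there, more than half open and square to the flap, astride the middle of the flap's top edge, with one jaw hanging well down on each side and clear of the card, so that the packing list can be slipped in and the clip let go. Do not bend the flap, and leave the other clips and everything else where they are.

Things in the scene. Friction and masses are not known exactly. Their poses are not given: they have to be found in the camera images.
- clip_m_center (a point): the MIDDLE-sized of three spring clips: moulded black nylon spring clip with orange jaw pads and orange handle ends, steel pin in the middle; 98 mm tall, 22 mm wide along the pin, about 70 g. Point on the pin, at mid-height. z up from jaws to handles, x along the pin (along the rim), y the way handles are squeezed and jaws open. Jaws reach 48 mm below; parked, it is pushed right down astride the 4 mm rim, jaws 41 mm below the rim's top
- clip_m_grip (a point): place to squeeze the middle clip: midway between its handles, 35 mm above the pin, same axes. Two flat handles 22 mm wide rise splayed to 13 mm above here; parked they measure 48 mm (y) over their outsides here, 37 mm at 15 mm lower, 59 mm at the top; fully squeezed they stand parallel on a stop, 22 mm over their outsides. Spring: about 5 N here to start, 9 N to hold fully squeezed
- clip_s_center (a point): the SMALL spring clip, same make, 69 mm tall, 15 mm wide; point on its pin, axes as for the middle one
- clip_l_center (a point): the LARGE spring clip, same make, 132 mm tall, 30 mm wide; point on its pin, axes as for the middle one
- clip_m_right (a joint): turn of the middle clip's +y arm about its pin, rad: 0 with the pads 4 mm apart as parked on the rim, 0.18 half open (pads 19 mm apart), 0.36 fully open on its stop (pads 33 mm, tips 37 mm apart); the other arm always turns alike
- clip_m_tip_r (a point): inner lower edge of the middle clip's jaw on its +y side, at mid-width
- clip_m_tip_l (a point): inner lower edge of the middle clip's jaw on its -y side, at mid-width
- bin: red open stock bin, 180 mm deep (x), 300 mm wide (y), 120 mm high, walls 4 mm, fixed; origin at the centre of its underside. The three clips sit in any order on its near (-x) rim, about 85 mm apart, jaws down astride the wall, handles up
- carton: open cardboard carton, 200 mm deep (x), 280 mm wide (y), 110 mm high, fixed; origin at the centre of its underside. The side and far flaps are folded down outside; the near (-x) flap stands up
- flap_edge (a point): middle of the top edge of the carton's raised flap, centre of the card's thickness. z up along the flap, y along the edge, x across the card. The flap is stiff card 5 mm thick, 272 mm long, rising 85 mm above the carton's near wall (edge about 195 mm above the bench)
- flap (a joint): lean of the raised flap about its crease, rad: 0 upright, positive leaning in over the carton; it stays where it is left and a push of about 0.7 N at its edge bends it
- tape_roll: roll of brown tape 96 mm across, 48 mm high, lying in the bin; origin at the centre of its underside
- stock_box: white stock box 120 x 160 x 70 mm packed in the carton; origin at the centre of its underside
- marker: white marker pen with a black cap, 132 mm long, lying on the bench; origin under its middle
- knife: yellow utility knife, closed, 155 mm long, lying on the bench; origin under its middle
- bottle: white bottle with a blue cap, 68 mm across, 190 mm high, standing on the bench; origin at the centre of its underside
- mug: blue mug, 80 mm across, 90 mm high, standing on the bench; origin at the centre of its underside

How it is judged:
On the way:
1. the middle clip is off the rim, carried in the grip (distance of clip_m_center from where it was at the start of the episode above 0.04 m and contact force between clip_m and the fingers above 1 N and contact force between clip_m and bin below 0.1 N), for 0.2 s.
At the end, for the whole second after the job is handed in: Middle clip held still in the fingers, more than half open (0.18 rad), jaw tips 8 mm below the flap edge, one each side, 2.5 mm off the card, within 30 mm of the edge's middle, 15 degrees of square, not touching the carton; flap and bystanders within 20 mm of their starts (value of joint clip_m_right above 0.18 rad and contact force between clip_m and the fingers above 2 N and z of each of clip_m_tip_r, clip_m_tip_l in the frame of flap_edge below -0.008 m and ((x of clip_m_tip_r in the frame of flap_edge above 0.005 m and x of clip_m_tip_l in the frame of flap_edge below -0.005 m) or (x of clip_m_tip_l in the frame of flap_edge above 0.005 m and x of clip_m_tip_r in the frame of flap_edge below -0.005 m)) and y of clip_m_center in the frame of flap_edge between -0.03 and 0.03 m and angle between the x axis of clip_m_center and the y axis of flap_edge, either way round below 0.26 rad and contact force between clip_m and carton below 0.4 N and height (world z) of clip_m_center above 0.19 m and linear speed of clip_m below 0.03 m/s and distance of each of flap_edge, clip_s_center, clip_l_center, tape_roll, stock_box, marker, knife, bottle, mug from where it was at the start of the episode below 0.02 m); the arm keeps its last pose, push and grip.
It fails at once if the flap is bent (its edge moved more than 20 mm) (distance of flap_edge from where it was at the start of the episode above 0.02 m).
It fails at once if another clip is pulled or knocked along (more than 20 mm) (distance of any of clip_s_center, clip_l_center from where it was at the start of the episode above 0.02 m).
It fails at once if something else is disturbed (moved more than 20 mm) (distance of any of tape_roll, stock_box, marker, knife, bottle, mug from where it was at the start of the episode above 0.02 m).
It also fails if it takes over 42 s, if anything falls off the work surface, if the arm or the gripper's body presses on something with over 40 N, if the wrist force passes 120 N, or if a joint passes its speed limit or range.

## Working session

There is one attempt and no reset: what is moved stays moved. The work goes in short steps, Python scripts to look and compute and a tool call to move; the robot and the scene stay as the last step left them, time stands still between calls to the robot, and variables do not carry over. Pictures are saved under pics/ and viewed, at most 10 in all, crops included, and the job is handed in when it is done.

Besides the shell and the picture viewer there is one more tool, called after "Call:" as a command line: name --argument value ..., lists and objects as JSON in quotes. step_arm: Moves the arm, as the interface text tells. Its arguments: {"type":"object","properties":{"commands":{"type":"array"},"force":{"type":"number"}},"required":["commands"]}

```bash
mkdir -p pics
cat > h.py <<'E'
from bench import manip
import numpy as np, cv2
from scipy.spatial.transform import Rotation as R
def snap(name):
    s=manip.observe(); img,d=manip.capture(name); m=manip.camera_model(name)
    f=img.shape[0]/2/np.tan(np.radians(m['fov_y'])/2)
    v,u=np.mgrid[:384,:512]
    P=np.stack([(u-m['cx'])/f*d,(v-m['cy'])/f*d,d],-1)
    if 'hand_eye' in m:
        H=np.array(m['hand_eye']); P=P@H[:3,:3].T+H[:3,3]
        P=P@R.from_quat(s['ee_rot']).as_matrix().T+np.array(s['ee_pos'])
    else:
        P=(P-np.ravel(m['tvec']))@R.from_rotvec(np.ravel(m['rvec'])).as_matrix()
    P[d==0]=np.nan
    return img,d,P
def save(n,img,k=1.5): cv2.imwrite('pics/'+n+'.png',cv2.resize(img[:,:,::-1],None,fx=k,fy=k,interpolation=cv2.INTER_CUBIC))
E
python3 - <<'E'
from h import *
a=[]
for n in ('scene','top'):
    i,d,P=snap(n); save(n,i); np.savez(n,i=i,P=P)
    m=manip.camera_model(n); print({k:m[k] for k in m})
s=manip.observe();print(s['clock'],s['ee_pos'],R.from_quat(s['ee_rot']).as_matrix().round(3),s['grip_width'])
print(manip.camera_model('wrist'))
E
```

```text
{'fov_y': 46.92239875199527, 'cx': 255.5034293922551, 'cy': 197.41181375628562, 'rvec': array([ 0.82834353,  2.45140841, -1.23669133]), 'tvec': array([ 0.39176496, -0.07945107,  1.66446701])}
{'fov_y': 53.70568678995301, 'cx': 256.45056109504765, 'cy': 193.00567934539734, 'rvec': array([ 2.10639817, -2.12015972,  0.21742646]), 'tvec': array([-0.01194301,  0.51247453,  1.49320652])}
0.1 [ 0.19155718 -0.51529158  0.23078537] [[ 0.937  0.348 -0.   ]
 [ 0.348 -0.937  0.001]
 [ 0.    -0.001 -1.   ]] 0.0850457427690632
{'fov_y': 67.50233776772984, 'cx': 259.39500364502396, 'cy': 190.8558902631243, 'hand_eye': array([[ 3.00910186e-04, -9.44864418e-01, -3.27461662e-01,
         8.50306267e-02],
       [ 9.99999894e-01,  3.98259527e-04, -2.30228790e-04,
         3.60680065e-04],
       [ 3.47949719e-04, -3.27461558e-01,  9.44864438e-01,
        -1.42411237e-01],
       [ 0.00000000e+00,  0.00000000e+00,  0.00000000e+00,
         1.00000000e+00]])}
```

View pics/scene.png

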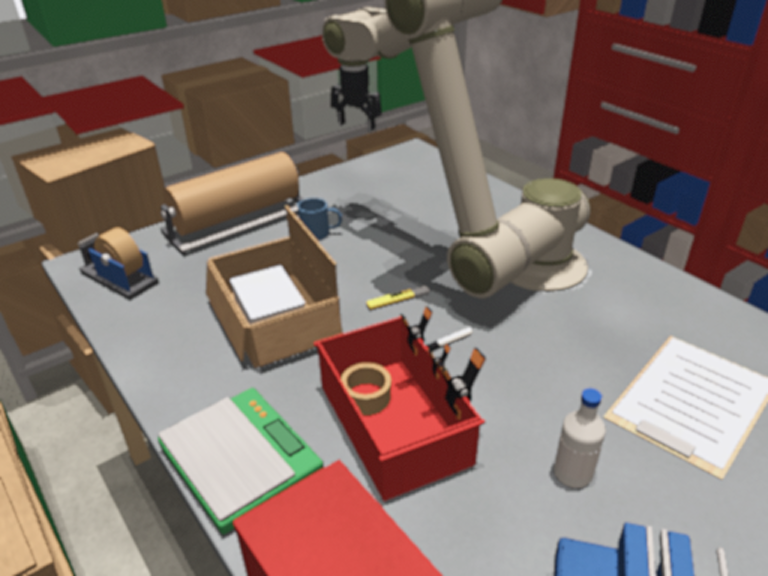

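View pics/top.png

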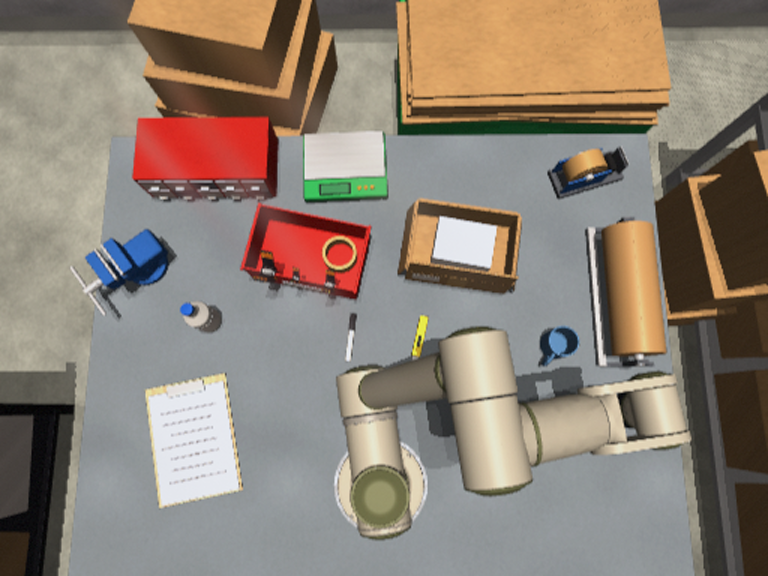

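Large clip is at top-view (267,262), small at (296,275), middle-sized at (330,280), nearest the carton; in the scene view it is at (420,325). The flap is the carton's near edge, about (404,270)–(515,290) in the top view. Now to measure them.

Run:
```python
from h import *
for n,(rb) in {'top':{'clips':(235,160,385,205),'flap':(385,170,535,200)},'scene':{'clips':(395,300,490,420),'flap':(280,200,345,290)}}.items():
    z=np.load(n+'.npz'); P=z['P']; i=z['i']; hsv=cv2.cvtColor(i,cv2.COLOR_RGB2HSV)
    # red rim: near rim top points
    red=((hsv[...,0]<6)|(hsv[...,0]>174))&(hsv[...,1]>150)
    m=red&(P[...,2]>.112)&(P[...,2]<.128)&(P[...,0]<.62)
    q=P[m]; print(n,'rim',len(q),q.min(0).round(3) if len(q) else'',q.max(0).round(3) if len(q) else'')
    # things above rim near bin, non red
    m=(P[...,2]>.135)&(P[...,2]<.26)&(P[...,0]>.3)&(P[...,0]<.62)&(P[...,1]>-.02)&(P[...,1]<.45)
    k,l,st,c=cv2.connectedComponentsWithStats(m.astype(np.uint8))
    for j in range(1,k):
        if st[j,4]>6:
            q=P[l==j];print(' comp',c[j].round(0),st[j,4],'med',np.median(q,0).round(3),'lo',q.min(0).round(3),'hi',q.max(0).round(3))
    m=(P[...,2]>.135)&(P[...,2]<.205)&(P[...,0]>.35)&(P[...,0]<.62)&(P[...,1]>-.42)&(P[...,1]<-.03)
    q=P[m]; print(' flap',len(q),q.min(0).round(3),q.max(0).round(3))
    t=q[q[:,2]>q[:,2].max()-.012]; o=np.argsort(t[:,1]); print(' top edge',t[o[:3]].round(3),t[o[-3:]].round(3),t.mean(0).round(3), np.polyfit(t[:,1],t[:,0],1))
```

```text
top rim 187 [0.491 0.033 0.112] [0.62  0.361 0.127]
 comp [177. 178.] 149 med [0.559 0.287 0.166] lo [0.504 0.268 0.135] hi [0.586 0.31  0.199]
 comp [197. 180.] 15 med [0.543 0.213 0.149] lo [0.536 0.208 0.135] hi [0.548 0.221 0.164]
 comp [220. 183.] 40 med [0.529 0.125 0.161] lo [0.519 0.114 0.138] hi [0.54  0.135 0.179]
 comp [195. 188.] 8 med [0.513 0.22  0.152] lo [0.511 0.212 0.141] hi [0.519 0.226 0.16 ]
 comp [217. 193.] 23 med [0.489 0.133 0.17 ] lo [0.479 0.121 0.137] hi [0.508 0.144 0.181]
 flap 390 [ 0.508 -0.344  0.135] [ 0.556 -0.076  0.202]
 top edge [[ 0.511 -0.344  0.194]
 [ 0.508 -0.341  0.191]
 [ 0.511 -0.34   0.195]] [[ 0.551 -0.081  0.194]
 [ 0.552 -0.078  0.192]
 [ 0.555 -0.077  0.195]] [ 0.531 -0.214  0.195] [0.15965961 0.56527939]
scene rim 973 [-0.986 -1.656  0.112] [0.62  0.365 0.128]
 comp [305. 174.] 18 med [0.301 0.018 0.143] lo [0.3   0.002 0.135] hi [0.304 0.03  0.155]
 comp [283. 212.] 86 med [0.492 0.137 0.156] lo [0.478 0.123 0.136] hi [0.502 0.148 0.177]
 comp [271. 215.] 40 med [0.533 0.133 0.162] lo [0.513 0.114 0.136] hi [0.54  0.139 0.178]
 comp [297. 234.] 41 med [0.516 0.223 0.147] lo [0.51  0.213 0.135] hi [0.522 0.231 0.16 ]
 comp [308. 247.] 394 med [0.53  0.297 0.163] lo [0.505 0.209 0.135] hi [0.587 0.314 0.196]
 flap 532 [ 0.508 -0.346  0.135] [ 0.556 -0.072  0.198]
 top edge [[ 0.51  -0.346  0.192]
 [ 0.508 -0.343  0.193]
 [ 0.515 -0.339  0.189]] [[ 0.554 -0.075  0.188]
 [ 0.554 -0.074  0.192]
 [ 0.554 -0.074  0.196]] [ 0.535 -0.199  0.193] [0.1572778  0.56610612]
```

The middle clip's pin is near (0.511, 0.130), with its top at about 0.18. The rim slope is about 0.19, which puts the bin yaw near -10.8°. The middle of the flap edge is near (0.532, -0.21, 0.195) at yaw about -9°. These match the text, so I'm moving to a close look above the clip.

Call:
step_arm --commands '[1,1.6,3.3,1,6,1,3.2,6.6,2,12,1,5,10,3,18,1,6.8,13.6,4,24,1,8.5,17,5,30,1,10.2,20.4,5,36,1,12,24,5,42,1,13.6,27.2,5,48,1,15.3,30.6,5,54,1,17,34,5,59]' --force 25

```text
clock: 0.93
ee_pos: [0.3618, -0.1737, 0.2813]
ee_rot: [0.768, 0.641, -0.0, -0.0]
ft_force: [1.3, -0.3, -0.0]
grip_width: 0.0852
grasp_force: 0.0
```

Call:
step_arm --commands '[1,1.6,3.3,0,0,1,3.2,6.6,0,0,1,5,10,0,0,1,6.8,13.6,0,0,1,8.5,17,0,0,1,10.2,20.4,0,0,1,12,24,0,0,1,13.6,27.2,0,0,1,14.8,30,0,0,1,14.8,30,0,0]'

```text
clock: 1.77
ee_pos: [0.5105, 0.1285, 0.2804]
ee_rot: [0.768, 0.64, -0.0, -0.001]
ft_force: [-0.3, 0.3, -0.7]
grip_width: 0.0853
grasp_force: 0.0
```

```bash
cat > w.py <<'E'
from h import *
import sys
i,d,P=snap('wrist'); save(sys.argv[1],i); np.savez(sys.argv[1],i=i,P=P)
s=manip.observe();print(s['clock'],s['ee_pos'],R.from_quat(s['ee_rot']).as_matrix()[:,1].round(3),s['ft_force'])
E
python3 w.py w1
python3 - <<'E'
from h import *
P=np.load('w1.npz')['P']
m=(P[...,2]>.135)&(P[...,2]<.22)&(P[...,0]>.4)&(P[...,0]<.62)
k,l,st,c=cv2.connectedComponentsWithStats(m.astype(np.uint8))
for j in range(1,k):
    if st[j,4]>30:
        q=P[l==j];print(c[j].round(0),st[j,4],'med',np.median(q,0).round(4),'lo',q.min(0).round(3),'hi',q.max(0).round(3),'top',q[q[:,2]>q[:,2].max()-.008].mean(0).round(4))
m=(P[...,2]>.116)&(P[...,2]<.124)&(P[...,0]<.6)&(P[...,0]>.45)
q=P[m];print(np.polyfit(q[:,1],q[:,0],1),np.median(q,0),len(q))
E
```

```text
1.8167 [0.50986172 0.12651142 0.28042409] [ 0.984 -0.181 -0.001] [-0.29247078 -0.65907199 -0.07033546]
[270.   6.] 526 med [0.5486 0.2757 0.1448] lo [0.516 0.268 0.135] hi [0.575 0.286 0.174] top [0.5701 0.2698 0.1692]
[266.   2.] 55 med [0.5454 0.2817 0.136 ] lo [0.539 0.28  0.135] hi [0.551 0.284 0.138] top [0.5451 0.2818 0.1362]
[247.  83.] 255 med [0.5165 0.2206 0.1517] lo [0.509 0.212 0.135] hi [0.524 0.229 0.16 ] top [0.5139 0.221  0.1563]
[280.  84.] 262 med [0.5454 0.2147 0.1512] lo [0.539 0.206 0.135] hi [0.552 0.223 0.16 ] top [0.548  0.2139 0.1564]
[239. 182.] 537 med [0.492  0.1351 0.1629] lo [0.481 0.121 0.135] hi [0.504 0.146 0.176] top [0.4868 0.1355 0.173 ]
[281. 183.] 544 med [0.5315 0.1266 0.1623] lo [0.52  0.113 0.135] hi [0.542 0.137 0.176] top [0.5367 0.1247 0.1729]
[326. 343.] 293 med [ 0.5529 -0.0763  0.1555] lo [ 0.546 -0.118  0.135] hi [ 0.558 -0.073  0.186] top [ 0.555  -0.0752  0.1811]
[-0.05896118  0.54256976] [0.5335659  0.09433582 0.11951537] 1207
```

View pics/w1.png

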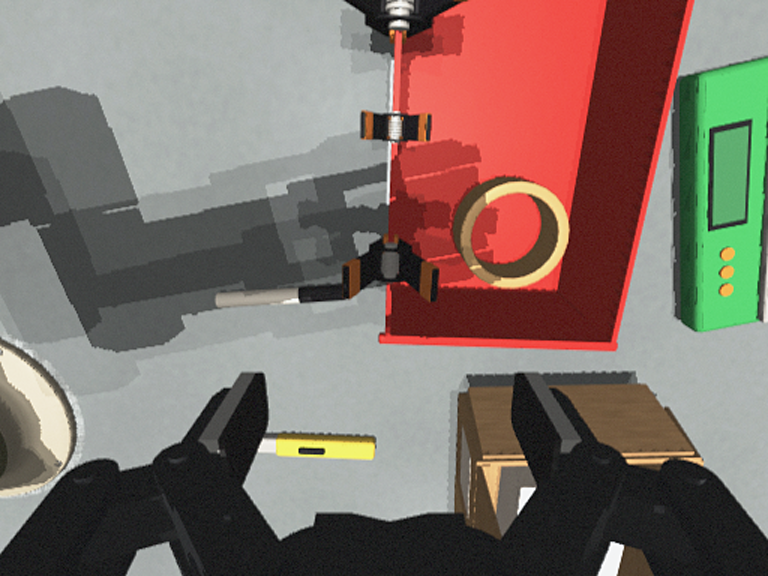

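The middle clip's handles are at (350,280) and (428,280), the small clip is well behind at (397,127), and the fingers line up. The clip centre is (0.512, 0.130), handle tops are at 0.176, and yaw is -12.2°. Descending with the fingers open.

Call:
step_arm --commands '[1,0.2,0.4,-2,-2,1,0.2,0.4,-4,-2,1,0.2,0.4,-6,-2,1,0.2,0.4,-7.5,-2,1,0.2,0.4,-9,-2,1,0.2,0.4,-10.5,-2,1,0.2,0.4,-12,-2,1,0.2,0.4,-13,-2,1,0.2,0.4,-13.5,-2,1,0.2,0.4,-13.5,-2]'

```text
clock: 2.65
ee_pos: [0.511, 0.1277, 0.1455]
ee_rot: [0.781, 0.625, -0.001, -0.001]
ft_force: [0.3, -0.4, -0.2]
grip_width: 0.0856
grasp_force: 0.0
```

```bash
python3 w.py w2
```

```text
2.7 [0.51143753 0.12785599 0.14633367] [ 0.976 -0.219 -0.001] [-0.52832074  0.03427744 -0.09102963]
```

View pics/w2.png

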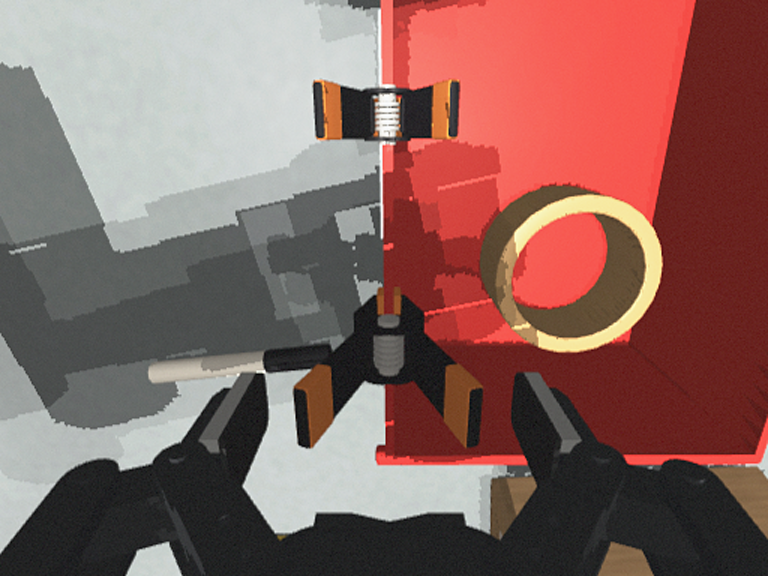

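The clip sits between the fingers: its handles at columns 315 and 465 are centred on the pads at 254 and 526. Closing gently.

Call:
step_arm --commands '[0.8,0,0.2,0,0,0.7,0,0.2,0,0,0.62,0,0.2,0,0,0.55,0,0.2,0,0,0.5,0,0.2,0,0,0.45,0,0.2,0,0,0.4,0,0.2,0,0,0.35,0,0.2,0,0,0.3,0,0.2,0,0,0.25,0,0.2,0,0]' --force 25

```text
clock: 3.53
ee_pos: [0.5118, 0.1308, 0.1486]
ee_rot: [0.78, 0.625, 0.001, 0.0]
ft_force: [-4.3, 1.4, 16.7]
grip_width: 0.022
grasp_force: 18.7
```

Call:
step_arm --commands '[0.2,0,0,0,0,0.2,0,0,0,0,0.2,0,0,0,0,0.2,0,0,0,0,0.2,0,0,0,0,0.2,0,0,0,0,0.2,0,0,0,0,0.2,0,0,0,0,0.2,0,0,0,0,0.2,0,0,0,0]'

```text
clock: 4.37
ee_pos: [0.5118, 0.1308, 0.1486]
ee_rot: [0.78, 0.625, 0.001, 0.001]
ft_force: [-5.4, 0.1, 16.1]
grip_width: 0.0215
grasp_force: 25.2
```

```bash
python3 w.py w3
```

```text
4.4167 [0.51179562 0.13083252 0.14863492] [ 0.976 -0.218  0.003] [-5.10847682  0.90290788 15.65728704]
```

View pics/w3.png

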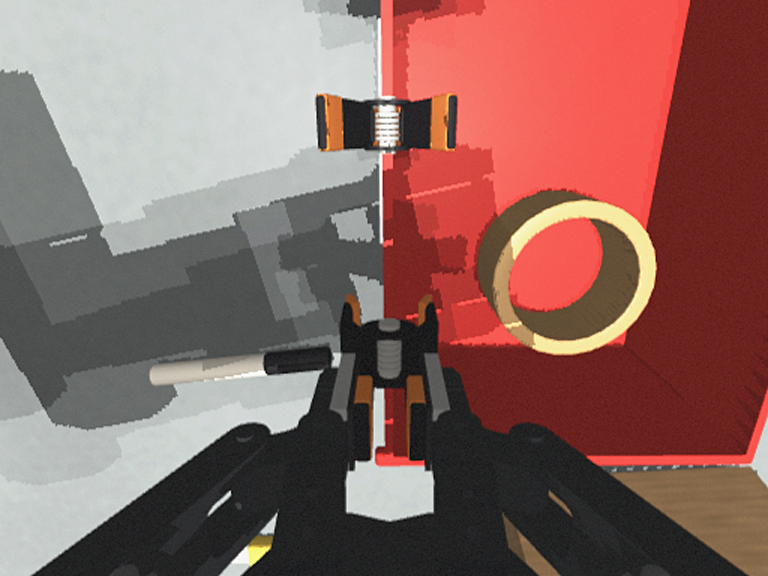

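Fully squeezed: the opening is 21.5 mm and the jaws are wide open astride the rim. Lifting straight up.

Call:
step_arm --commands '[0.15,0,0,0.8,0,0.15,0,0,1.8,0,0.15,0,0,3,0,0.15,0,0,4.5,0,0.15,0,0,6.5,0,0.15,0,0,9,0,0.15,0,0,11.5,0,0.15,0,0,14,0,0.15,0,0,16,0,0.15,0,0,16,0]' --force 30

```text
clock: 5.25
ee_pos: [0.5125, 0.1306, 0.3108]
ee_rot: [0.78, 0.625, 0.003, 0.002]
ft_force: [0.4, 0.4, -0.3]
grip_width: 0.0214
grasp_force: 30.2
```

```bash
python3 w.py w4
python3 - <<'E'
from h import *
s=manip.observe();print(s['grip_width'],s['grasp_force'])
i,d,P=snap('scene');np.savez('s2',i=i,P=P);cv2.imwrite('pics/s2.png',cv2.resize(i[80:260,150:390,::-1],None,fx=3,fy=3,interpolation=cv2.INTER_CUBIC))
T=np.array(s['ee_pos']);
for n in('s2','w4'):
    P=np.load(n+'.npz')['P']
    q=P[(np.abs(P[...,0]-T[0])<.04)&(np.abs(P[...,1]-T[1])<.03)&(P[...,2]<T[2])&(P[...,2]>.2)]
    print(n,len(q),q.min(0).round(3),q.max(0).round(3))
# flap fit from top
P=np.load('top.npz')['P']; Q=np.load('scene.npz')['P']
for P in(P,Q):
    q=P[(P[...,2]>.125)&(P[...,2]<.2)&(P[...,0]>.48)&(P[...,0]<.57)&(P[...,1]>-.36)&(P[...,1]<-.06)]
    A=np.c_[q[:,1]+.21,q[:,2]-.195,np.ones(len(q))];c=np.linalg.lstsq(A,q[:,0],rcond=None)[0]
    r=q[:,0]-A@c;print(c.round(4),r.std().round(4))
E
```

```text
5.3 [0.51203202 0.13050835 0.30836088] [ 0.976 -0.218  0.004] [-0.20962339 -0.27331821 -1.68104538]
0.021410114147837517 30.197322964668274
s2 232 [0.489 0.116 0.242] [0.536 0.145 0.308]
w4 2259 [0.49  0.116 0.246] [0.537 0.144 0.308]
[0.1592 0.03   0.5311] 0.0015
[ 0.1572 -0.0153  0.5334] 0.0014
```

View pics/s2.png

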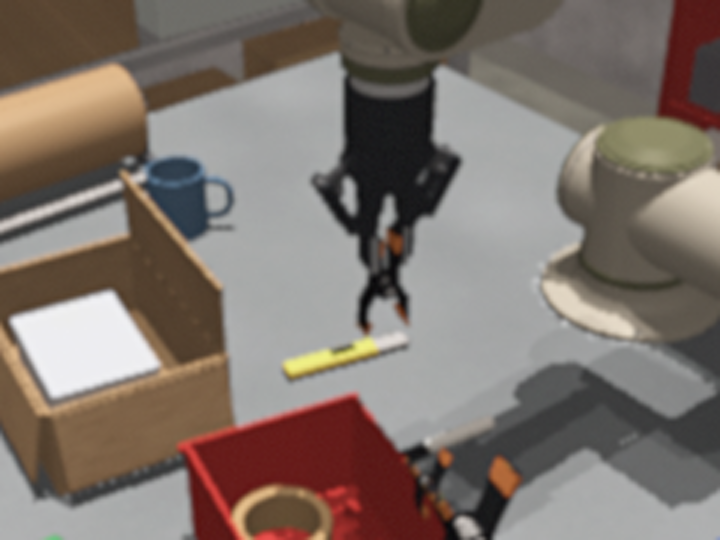

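The clip is off the rim, held centred with its jaws open and jaw bottoms at 0.242. The carton flap is at crop (125–225, 175–300). I'm carrying it over the flap.

Call:
step_arm --commands '[0.15,0.1,-1,0,0.5,0.15,0.2,-3,0,1,0.15,0.4,-5.5,0,1.5,0.15,0.6,-8.5,0,2,0.15,0.8,-11.5,0,2.5,0.15,1,-14.5,0,3,0.15,1.2,-17.5,0,3.5,0.15,1.4,-20.5,0,3.5,0.15,1.6,-23,0,3.5,0.15,1.7,-25,0,3.5]'

```text
clock: 6.18
ee_pos: [0.5282, -0.1214, 0.3047]
ee_rot: [0.761, 0.648, -0.001, -0.001]
ft_force: [0.9, 0.5, -1.6]
grip_width: 0.0212
grasp_force: 30.2
```

Call:
step_arm --commands '[0.15,0,-2,0,0,0.15,0.1,-4,0,0,0.15,0.2,-6,0,0,0.15,0.3,-7.5,0,0,0.15,0.3,-8.5,0,0,0.15,0.3,-9,0,0,0.15,0.3,-9,0,0,0.15,0.3,-9,0,0,0.15,0.3,-9,0,0,0.15,0.3,-9,0,0]'

```text
clock: 7.02
ee_pos: [0.5316, -0.2087, 0.3065]
ee_rot: [0.761, 0.649, 0.0, 0.0]
ft_force: [0.9, -0.1, -0.4]
grip_width: 0.0212
grasp_force: 30.2
```

```bash
python3 w.py w5
python3 - <<'E'
from h import *
s=manip.observe();T=np.array(s['ee_pos']);print(T,s['grip_width'])
i,d,P=snap('scene');np.savez('s3',i=i,P=P)
for n in('s3','w5'):
    P=np.load(n+'.npz')['P']
    q=P[(np.abs(P[...,0]-T[0])<.04)&(np.abs(P[...,1]-T[1])<.03)&(P[...,2]<T[2]-.02)&(P[...,2]>.215)]
    if len(q): print(n,'jaw',len(q),q.min(0).round(3),q.max(0).round(3))
    q=P[(P[...,2]>.15)&(P[...,2]<.205)&(P[...,0]>.48)&(P[...,0]<.58)&(P[...,1]>-.36)&(P[...,1]<-.06)]
    t=q[q[:,2]>.190]; c=np.polyfit(t[:,1],t[:,0],1); r=t[:,0]-np.polyval(c,t[:,1])
    print('flap',len(q),len(t),t.min(0).round(3),t.max(0).round(3),'slope',c[0].round(3),'x@-.21',np.polyval(c,-.21).round(4),'resid range',np.percentile(r,[2,98]).round(4))
E
```

```text
7.0667 [ 0.5316455  -0.20878865  0.30650111] [ 0.988 -0.158  0.   ] [-0.11961461 -0.66952526 -0.52947783]
[ 0.5316455  -0.20878865  0.30650111] 0.021047836190926365
s3 jaw 109 [ 0.507 -0.225  0.241] [ 0.555 -0.193  0.286]
flap 420 106 [ 0.508 -0.344  0.19 ] [ 0.556 -0.074  0.199] slope 0.159 x@-.21 0.5328 resid range [-0.0042  0.0031]
w5 jaw 1141 [ 0.509 -0.221  0.241] [ 0.556 -0.196  0.286]
flap 1439 1439 [ 0.51  -0.344  0.192] [ 0.558 -0.075  0.197] slope 0.159 x@-.21 0.534 resid range [-0.0023  0.0026]
```

View pics/w5.png

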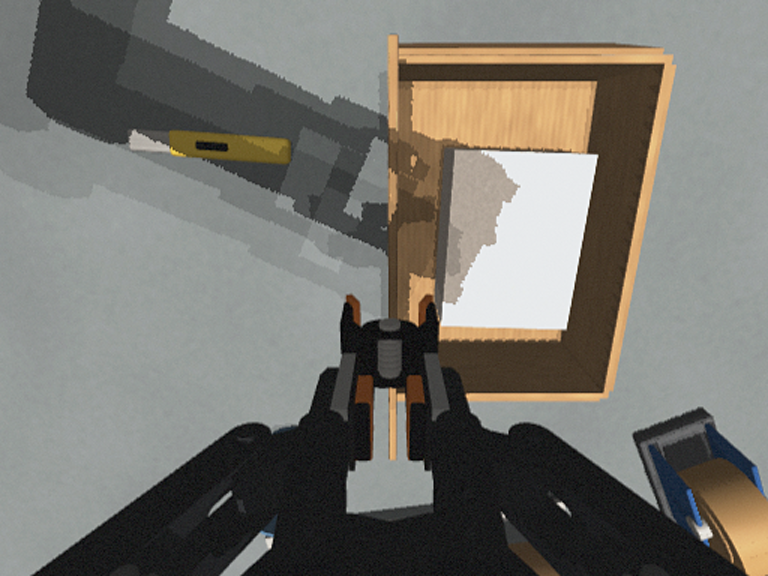

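The flap edge (column 393) runs between the jaws (350 and 428, centre about 390) and is square to them. I'll shift +1.5 mm in x and lower 7.2 cm slowly.

Call:
step_arm --commands '[0.15,0.15,0,-0.5,0,0.15,0.15,0,-1.2,0,0.15,0.15,0,-2,0,0.15,0.15,0,-3,0,0.15,0.15,0,-4,0,0.15,0.15,0,-5,0,0.15,0.15,0,-6,0,0.15,0.15,0,-6.8,0,0.15,0.15,0,-7.2,0,0.15,0.15,0,-7.2,0]'

```text
clock: 7.95
ee_pos: [0.5327, -0.2093, 0.2331]
ee_rot: [0.761, 0.649, -0.0, -0.001]
ft_force: [0.5, 0.5, -0.8]
grip_width: 0.0211
grasp_force: 30.2
```

```bash
python3 w.py w6
python3 - <<'E'
from h import *
s=manip.observe();print(s['ee_pos'],s['grip_width'],s['grasp_force'],s['ft_force'])
i,d,P=snap('scene')
q=P[(P[...,2]>.188)&(P[...,2]<.2)&(P[...,0]>.48)&(P[...,0]<.58)&(P[...,1]>-.36)&(P[...,1]<-.06)&(np.abs(P[...,1]+.21)>.04)]
c=np.polyfit(q[:,1],q[:,0],1);print(c,np.polyval(c,-.21))
a=i[90:200,180:290,::-1]; w=cv2.imread('pics/w6.png')[220:480,260:520]
cv2.imwrite('pics/f.png',np.hstack([cv2.resize(a,(390,390),interpolation=cv2.INTER_CUBIC),cv2.resize(w,(390,390))]))
E
```

```text
8.0 [ 0.53299738 -0.20951375  0.23396187] [ 0.987 -0.158 -0.001] [ 0.70982963  0.44869246 -0.70049931]
[ 0.53299738 -0.20951375  0.23396187] 0.02070007841311992 30.20077407360077 [ 0.70982963  0.44869246 -0.70049931]
[0.16015472 0.56647772] 0.5328452279725007
```

View pics/f.png

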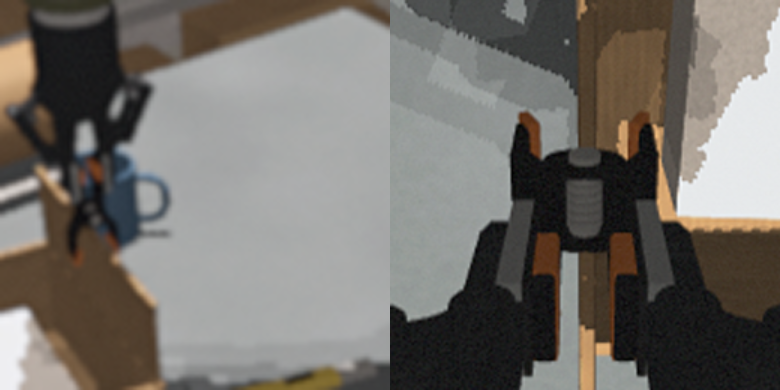

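The clip stands astride the flap edge with one jaw on each side. In the right half, the card at columns 578–595 is centred between the jaws at 525 and 645. The flap is unmoved and there is no contact force, so I'm handing in.

```bash
python3 -c "
from bench import manip
print(manip.job_done())"
```

```text
the job is handed in; nothing more can be done
None
```

The job is handed in at about 8 s on the clock: the middle clip is held squeezed open and square astride the middle of the flap's top edge, with a jaw on each side clear of the card; the flap had not moved at my last check, and no verdict was returned.

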